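Tip two herb cartons onto their labelling frames

TASK

The green-banded and the red-banded carton standing on the grey labelling mat have to lie down for their price labels. Tip each one over forwards with the fingertips, without picking it up, so that it ends lying flat with its blank cream panel upwards inside the white frame in front of it. Leave everything else on the counter where it is.

Things in the scene. Friction and masses are not known exactly. Their poses are not given: they have to be found in the camera images.
- carton_green: kraft carton with a green band, stands at frame_a; 35 deep (x), 70 wide (y), 120 mm high (z), about 120 g, closed, rigid. Origin: centre of its underside, 3 mm above the counter. x points forwards over its frame: the way to fall. Its rear (-x) face bears the blank cream panel. Pushed forwards high on the rear face it pivots on its front foot edge and falls once tilted 0.29 rad; pushed low it slides.
- green_centre (a point): centre of the green carton
- green_foot_edge (a point): middle of the green carton's front foot edge (17.5 mm ahead of its origin along its x): the edge on which it tips over, which stays on the mat
- green_corner1 (a point): bottom, -y corner of the green carton's front (+x) face, the face that ends up on the mat
- green_corner2 (a point): bottom, +y corner of the green carton's front (+x) face, the face that ends up on the mat
- green_corner3 (a point): top, +y corner of the green carton's front (+x) face, the face that ends up on the mat
- green_corner4 (a point): top, -y corner of the green carton's front (+x) face, the face that ends up on the mat
- carton_red: kraft carton with a red band, stands at frame_b; 35 deep (x), 70 wide (y), 120 mm high (z), about 120 g, closed, rigid. Origin: centre of its underside, 3 mm above the counter. x points forwards over its frame: the way to fall. Its rear (-x) face bears the blank cream panel. Pushed forwards high on the rear face it pivots on its front foot edge and falls once tilted 0.29 rad; pushed low it slides.
- red_centre (a point): centre of the red carton
- red_foot_edge (a point): middle of the red carton's front foot edge (17.5 mm ahead of its origin along its x): the edge on which it tips over, which stays on the mat
- red_corner1 (a point): bottom, -y corner of the red carton's front (+x) face, the face that ends up on the mat
- red_corner2 (a point): bottom, +y corner of the red carton's front (+x) face, the face that ends up on the mat
- red_corner3 (a point): top, +y corner of the red carton's front (+x) face, the face that ends up on the mat
- red_corner4 (a point): top, -y corner of the red carton's front (+x) face, the face that ends up on the mat
- frame_a (a point): centre of the white frame printed on the mat in front of the green carton, on the mat's top (3 mm above the counter), at y = +67.5 mm of the mat. Axes as the mat's: x the way the carton falls. Inside the line 170 mm (x) by 120 mm (y); the line is 5 mm wide. The carton's foot stands across the rear (-x) line.
- frame_b (a point): centre of the white frame printed on the mat in front of the red carton, on the mat's top (3 mm above the counter), at y = -67.5 mm of the mat. Axes as the mat's: x the way the carton falls. Inside the line 170 mm (x) by 120 mm (y); the line is 5 mm wide. The carton's foot stands across the rear (-x) line.
- mat: dark grey rubber labelling mat, fixed, 300 mm (its x) by 310 mm (its y), 3 mm thick, origin under its centre, x the way the cartons fall; two white frames are printed on it side by side
- labelled_carton: leave alone: carton like the other two but with a blue band and a printed white label; 35 x 70 x 120 mm, stands off the mat; origin at the centre of its underside
- jar: leave alone: amber glass jar with brass-coloured lid, 54 mm across, 95 mm high; origin at the centre of its underside
- tin: leave alone: round bare steel tin, 60 mm across, 80 mm high; origin at the centre of its underside
- label_roll: leave alone: white roll of labels lying flat, 74 mm across, 28 mm high; origin at the centre of its underside
- mortar: leave alone: white marble mortar with its pestle leaning in it, 104 mm across, about 120 mm high; origin at the centre of its underside
- dishes: leave alone: nested stack of four terracotta dishes, 82 mm across, 53 mm high; origin at the centre of its underside
- scoop: leave alone: blue plastic hand scoop lying flat, 190 mm long, 58 mm wide, 36 mm high; origin near the joint of blade and handle

How it is judged:
By the outcome, as a careful person would: the job done as asked, in the order asked, and still so for the second after the job is handed in, with the robot touching nothing.
It also fails if it takes over 38 s, if anything falls off the work surface, if the arm or the gripper's body presses on something with over 40 N, if the wrist force passes 120 N, or if a joint passes its speed limit or range.

ROBOT

A 6-joint arm with a two-finger parallel gripper is mounted at the origin on the work surface. World frame = base frame: x ahead of the robot, y to its left, z up, the work surface at z = 0. Lengths are in mm, angles in degrees, forces in N, time in s.
With the tool pointing down it reaches from about 325 to 900 mm from the base axis. Payload 6.1 kg.
Tool frame: the origin (TCP) lies on the centre line of the jaws, within the pads' length; the fingertips stand 19 mm ahead of it and the grasp point (between the pads) is the TCP; z points along the fingers, y is the direction in which the jaws open and shut (so a half turn about z gives the same grasp; the last joint's range is limited). The gripper opens to 85 mm and grips with 20 to 120 N. Pads are 22 mm wide; open, the fingers measure 114 mm over their backs; the gripper's body (76 mm by 85 mm) begins 54 mm behind the grasp point. The pads swing forward as they close: fully open they stand 13 mm farther back than shut.
Start: joints at [-75.579, 12.628, 87.462, -0, 79.91, -7.225], TCP at [230.54, -580.919, 250.3] pointing down, gripper open.
Joint ranges: [-170.65, 170.65], [-52.31, 119.04], [5.05, 147.46], [-71.25, 251.25], [11.57, 151.72], [-153.62, 153.62]. Speed limits (degrees/s): [147.25, 147.25, 172.46, 180, 180, 180].

INTERFACE

Orientations are given as a 3x3 rotation matrix whose columns are the frame's x, y, z axes.
In Python, from rig import get_obs, get_image, get_calibration, job_done gives the robot as it stands.
- The arm moves only by the shell command python3 -m jog 'ROWS' [FORCE]. ROWS is JSON, a list of rows, each a list of 3 entries, a list of its own where there are three numbers: the turn, a rotation vector about the world's x, y, z in rad, then the shift along the world's x, y, z in mm, then the finger opening in mm, from 0 to 85.4. A call has 1 to 20 rows; each row is the pose to reach, as a shift and turn from the pose commanded when the call began; what a row does not reach only later rows make up. A row lasts 1/10 s, in which the tool goes at most 50 mm and 8.59 degrees, less where a joint would pass 70% of its speed; a pose out of reach is approached as far as the arm can. A call with a gripper value outside its range is refused whole. The fingers move at their own pace and stop on an object; FORCE is the grip in N (left out, the last holds). Time passes only in rows, so rows that repeat a pose let the fingers close. It gives the time, the measured TCP pose, the force and the opening at its end, in the units of the state.
- get_obs(): the state, without advancing time (a new reading comes with each control period).
- get_image(name): name is "scene" or "side" or "wrist"; returns the picture (384x512x3 uint8, blue, green, red); there is no depth.
- get_calibration(name): a dict with "fx", "fy", "cx", "cy" (pixels), "R" (3x3) and "t" (3): a world point X has camera coordinates R X + t. Camera axes: x right, y down, z forward; pixel columns grow to the right and rows downward; lengths in mm; the calibration is good to about 2 mm. The wrist camera is an equidistant fisheye: a pixel r from the principal point sees the ray r / f radians off the axis. A picture is of the moment at which its call begins: read the wrist's pose just before it. get_calibration takes no time and is no camera call; for the wrist camera it gives the pose at the moment of the call.
- job_done(): hands the job in, once; it reports no verdict.
The state is a dict: "time": time; "q": joint angles; "dq": joint speeds; "tau": joint torques, N m; "eef_pos": TCP position; "ee_rot": TCP orientation; "wrist_force": force on the tool from outside, world axes, zero at the start; "ft_torque": the same for the moment, N m; "grip_width": opening from 0.0 (shut) to 1.0 (fully open).
Only numpy, scipy, OpenCV 4.12 (cv2) and the standard library are available. Lean on these libraries where they do the work, as an engineer would, in place of code of your own. Each camera call takes 0.05 s, during which the arm holds its last target.

## Working session

There is one attempt and no reset: what is moved stays moved. The work goes in short steps, Python scripts to look and compute and a shell command to move; the robot and the scene stay as the last step left them, time stands still between calls to the robot, and variables do not carry over. Pictures are saved under pics/ and viewed, and the job is handed in when it is done.

```bash
ls; mkdir -p pics; python3 - <<'E'
from rig import *
import cv2
for n in("scene","side","wrist"):
    cv2.imwrite(f"pics/{n}0.png",get_image(n)); c=get_calibration(n); print(n,c)
print(get_obs())
E
```

```text
pics
scene {'fx': 348.3246786150731, 'fy': 348.3246786150731, 'cx': 255.71577843267463, 'cy': 191.8806496560123, 'R': array([[-0.2398608 ,  0.97073368, -0.01195487],
       [ 0.74088084,  0.17508051, -0.6484153 ],
       [-0.6273455 , -0.16438655, -0.76119294]]), 't': array([ 151.38547692, -380.42888232, 1421.03142731])}
side {'fx': 444.94180363745, 'fy': 444.94180363745, 'cx': 253.10843922379468, 'cy': 185.415949114576, 'R': array([[-8.55467125e-01, -5.17856630e-01,  7.12559866e-04],
       [-3.16486201e-01,  5.21725529e-01, -7.92236680e-01],
       [ 4.09893257e-01, -6.77957951e-01, -6.10213516e-01]]), 't': array([ 497.85140607,  261.14287391, 1067.60699788])}
wrist {'fx': 297.3186396354542, 'fy': 297.3186396354542, 'cx': 260.84154814329133, 'cy': 189.40117820701187, 'R': array([[ 0.36828772, -0.92970996, -0.00188135],
       [-0.89589264, -0.35543098,  0.26654304],
       [-0.24847641, -0.09647904, -0.96382118]]), 't': array([-624.18671763,  -34.6161091 ,  376.8437605 ])}
{'time': 0.15, 'q': array([-7.55782575e+01,  1.26668171e+01,  8.75097950e+01, -8.40059799e-04,
        7.99113761e+01, -7.22489048e+00]), 'dq': array([-0.07668073, -0.16404164, -0.17465974,  0.0547181 ,  0.02887197,
        0.05301071]), 'tau': array([ 1.98244823e-03, -4.97485864e+01, -3.89902925e+01, -3.25509627e-04,
        7.18700438e-03, -2.22525000e-05]), 'eef_pos': array([ 230.43425418, -580.49873836,  249.43782733]), 'ee_rot': array([[ 9.29475646e-01,  3.68883270e-01, -3.96453377e-04],
       [ 3.68883440e-01, -9.29474479e-01,  1.48369604e-03],
       [ 1.78817350e-04, -1.52530442e-03, -9.99998821e-01]]), 'wrist_force': array([ 0.15514127,  0.02512783, -0.37242821]), 'ft_torque': array([-0.01085705,  0.05677368, -0.02914119]), 'grip_width': 1.0017400726599095}
```

View pics/scene0.png

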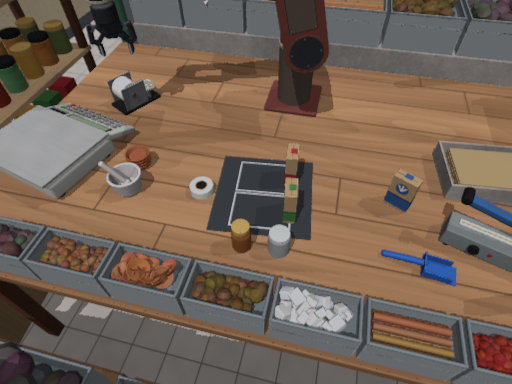

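View pics/side0.png

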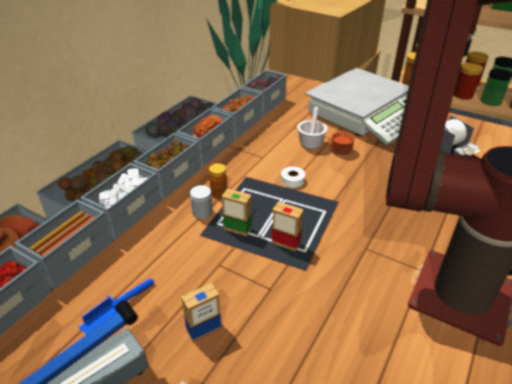

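View pics/wrist0.png

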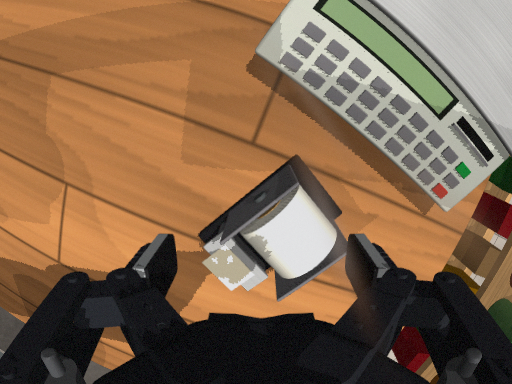

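The scene view has the mat at about (212-313, 157-235). The cartons stand on its right side, so they fall to image left, roughly world -y. I'll zoom in for exact points.

```bash
python3 - <<'E'
import cv2
a=cv2.imread("pics/scene0.png")[135:265,180:340]
cv2.imwrite("pics/s1.png",cv2.resize(a,None,fx=4.6,fy=4.6,interpolation=cv2.INTER_CUBIC))
a=cv2.imread("pics/side0.png")[160:280,180:350]
cv2.imwrite("pics/d1.png",cv2.resize(a,None,fx=4.6,fy=4.6,interpolation=cv2.INTER_CUBIC))
E
```

```text
(no output)
```

View pics/s1.png

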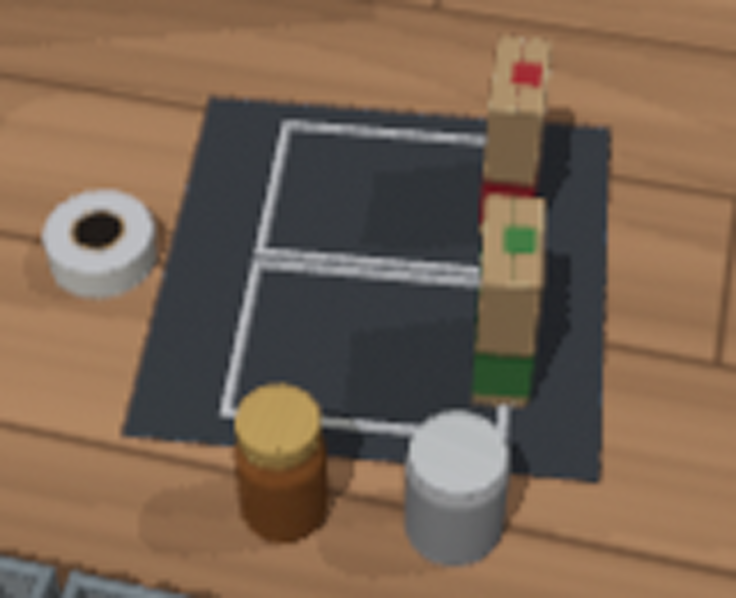

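View pics/d1.png

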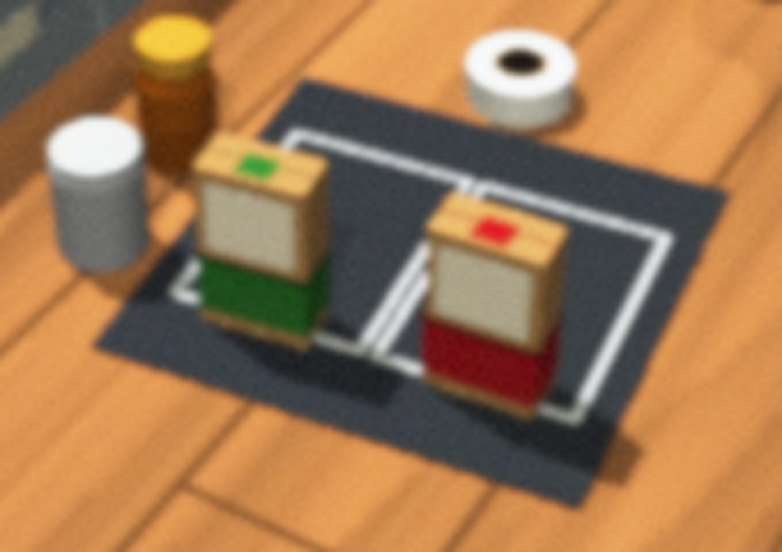

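```bash
cat > fit.py <<'E'
import numpy as np
from rig import *
from scipy.optimize import least_squares
C={n:get_calibration(n) for n in("scene","side")}
O={"scene":(180,135),"side":(180,160)}
def proj(n,X):
    c=C[n]; p=np.asarray(X)@c["R"].T+c["t"]
    return np.c_[c["fx"]*p[:,0]/p[:,2]+c["cx"],c["fy"]*p[:,1]/p[:,2]+c["cy"]]
def W(pose,L):
    x,y,a=pose;L=np.asarray(L,float)
    return np.c_[x+np.cos(a)*L[:,0]-np.sin(a)*L[:,1],y+np.sin(a)*L[:,0]+np.cos(a)*L[:,1],L[:,2]]
def fit(d,x0=(450,0,-np.pi/2),loc=True):
    def r(p):
        o=[]
        for n,l in d.items():
            L=[q[0] for q in l]; px=np.array([q[1] for q in l])/4.6+O[n]
            o.append((proj(n,W(p,L))-px).ravel())
        return np.concatenate(o)
    s=least_squares(r,x0,x_scale=(100,100,1)); return s.x,r(s.x)
E
cat > a.py <<'E'
from fit import *
np.set_printoptions(precision=2,suppress=True)
m=[(150,-155,3),(-150,-155,3),(-150,155,3),(150,155,3)]
M={"scene":list(zip(m,[(209,97),(610,127),(600,481),(124,435)])),"side":list(zip(m,[(728,192),(582,506),(95,346),(305,82)]))}
f,b,h=17.5,-17.5,123;w=35
G={"scene":[((f,-w,h),(483,196)),((b,-w,h),(545,200)),((b,w,h),(541,287)),((f,w,h),(479,283)),((f,w,3),(473,398)),((b,w,3),(525,404))],
"side":[((f,w,h),(220,131)),((f,-w,h),(328,158)),((b,-w,h),(305,187)),((b,w,h),(194,163)),((b,w,3),(202,318)),((b,-w,3),(306,347)),((f,-w,3),(326,318))]}
R={"scene":[((f,-w,h),(497,37)),((b,-w,h),(549,40)),((b,w,h),(542,110)),((f,w,h),(488,110))],
"side":[((f,w,h),(450,193)),((f,-w,h),(568,228)),((b,-w,h),(545,260)),((b,w,h),(427,228)),((b,w,3),(424,382)),((b,-w,3),(530,415)),((f,-w,3),(553,388))]}
for k,d in dict(mat=M,green=G,red=R).items():
    for dd in (d,{"scene":d["scene"]},{"side":d["side"]}):
        p,r=fit(dd);print(k,p[:2],np.degrees(p[2]),"rms",np.sqrt((r**2).mean()))
    
mp=fit(M)[0]
for n,y in(("fa",67.5),("fb",-67.5)):
    print(n,W(mp,[(0,y,3),(17.5-85-0,y,3)]))
def inmat(p):
    d=p[:2]-mp[:2];a=mp[2];return np.cos(a)*d[0]+np.sin(a)*d[1],-np.sin(a)*d[0]+np.cos(a)*d[1],np.degrees(p[2]-a)
print(inmat(fit(G)[0]),inmat(fit(R)[0]))
E
python3 a.py
```

```text
mat [519.79  -2.35] -83.02866531934006 rms 0.812880224049724
mat [522.51  -0.87] -83.08012237105267 rms 0.3811614568484667
mat [518.56  -3.66] -83.0373134966187 rms 0.813224784529469
green [580.47  87.92] -81.25523473010846 rms 0.6742517293758498
green [581.61  89.29] -81.81216678660606 rms 0.4902488419387346
green [580.34  86.31] -81.69218372456925 rms 0.6262661078978605
red [438.09  67.81] -84.32384916003478 rms 0.5942321181578936
red [440.02  68.46] -83.85494230961238 rms 0.31910032542856703
red [437.73  67.49] -84.78574026639595 rms 0.6405130891789227
fa [[586.79   5.84   3.  ]
 [578.6   72.84   3.  ]]
fb [[452.79 -10.54   3.  ]
 [444.6   56.46   3.  ]]
(np.float64(-82.2351255379653), np.float64(71.18703374135274), np.float64(1.7734305892316133)) (np.float64(-79.56185887581785), np.float64(-72.5822418971031), np.float64(-1.2951838406947163))
```

Green: origin about (580.7, 88), falls along about -82°. Red: about (438.5, 68), about -84°. Both fit inside their frames after tipping, with a margin of at least 20 mm. I'll go behind green at height first, with the jaws turned across the carton.

```bash
python3 -m jog '[[[0,0,1.33],[343,728,0],30],[[0,0,1.33],[343,728,0],30],[[0,0,1.33],[343,728,0],30],[[0,0,1.33],[343,728,0],30],[[0,0,1.33],[343,728,0],30],[[0,0,1.33],[343,728,0],30],[[0,0,1.33],[343,728,0],30],[[0,0,1.33],[343,728,0],30],[[0,0,1.33],[343,728,0],30],[[0,0,1.33],[343,728,0],30],[[0,0,1.33],[343,728,0],30],[[0,0,1.33],[343,728,0],30],[[0,0,1.33],[343,728,0],30],[[0,0,1.33],[343,728,0],30],[[0,0,1.33],[343,728,0],30],[[0,0,1.33],[343,728,0],30],[[0,0,1.33],[343,728,0],30],[[0,0,1.33],[343,728,0],30],[[0,0,1.33],[343,728,0],30]]'
python3 - <<'E'
from rig import *
import cv2
o=get_obs();print(o["eef_pos"],o["ee_rot"])
for n in ("wrist","scene","side"): cv2.imwrite(f"pics/{n}2.png",get_image(n))
E
```

```text
time: 2.05
eef_pos: [573.1, 146.4, 249.8]
ee_rot: [[-0.136, 0.991, -0.001], [0.991, 0.136, -0.001], [-0.001, -0.001, -1.0]]
wrist_force: [0.2, 0.1, 0.4]
grip_width: 0.355
[573.0631312  146.36000869 249.83724584] [[-1.36433343e-01  9.90648654e-01 -1.08984244e-03]
 [ 9.90649099e-01  1.36432626e-01 -7.07335352e-04]
 [-5.52030748e-04 -1.17615556e-03 -9.99999156e-01]]
```

View pics/wrist2.png

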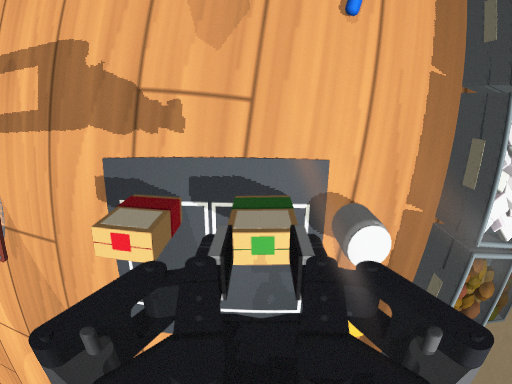

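View pics/scene2.png

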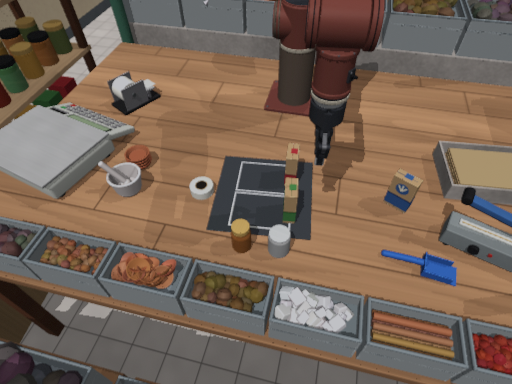

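The wrist view shows green's top centred between the fingers: rear edge at about row 235, columns 229-295. I'll check its position from this camera.

```bash
python3 - <<'E'
from rig import *
import cv2,numpy as np
c=get_calibration("wrist")
def ray(u,v,z):
    K=np.array([[c["fx"],0,c["cx"]],[0,c["fy"],c["cy"]],[0,0,1]])
    p=cv2.fisheye.undistortPoints(np.array([[[u,v]]],float),K,np.zeros(4))[0,0]
    d=c["R"].T@np.array([*p,1]);o=-c["R"].T@c["t"];return (o+d*(z-o[2])/d[2])[:2]
for p in((231,235),(294,235),(226,264),(299,264),(263,245)):print(p,ray(*p,123))
for p in((104,215),(168,209),(93,236),(171,238),(121,242)):print("red",p,ray(*p,123))
a=cv2.imread("pics/wrist2.png")[180:290,80:340];cv2.imwrite("pics/w3.png",cv2.resize(a,None,fx=3,fy=3,interpolation=2))
E
```

```text
(231, 235) [551.380007    96.98940151]
(294, 235) [608.78289845 104.73594163]
(226, 264) [549.51813942  65.54836749]
(299, 264) [619.08578919  74.90978346]
(263, 245) [581.89677531  90.94801837]
red (104, 215) [422.42616556  96.8686389 ]
red (168, 209) [490.76953793 113.81582188]
red (93, 236) [407.07249348  70.75316452]
red (171, 238) [494.52789239  84.79847242]
red (121, 242) [440.77879997  70.52354987]
```

View pics/w3.png

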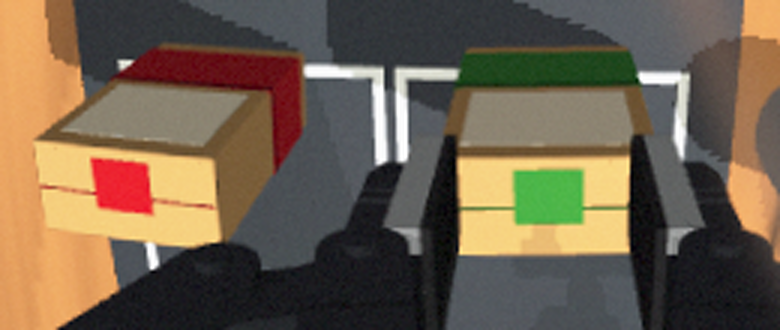

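Wrist camera agrees (marker centre about (581, 90)). Now descend and push partway.

```bash
python3 -m jog '[[[0,0,0],[0,0,-50],30],[[0,0,0],[0,0,-100],30],[[0,0,0],[0,0,-131],30],[[0,0,0],[0,0,-131],30],[[0,0,0],[1.4,-10,-131],30],[[0,0,0],[2.7,-20,-131],30],[[0,0,0],[3.4,-25,-131],30],[[0,0,0],[4.1,-30,-131],30],[[0,0,0],[4.8,-35,-131],30],[[0,0,0],[5.4,-40,-131],30],[[0,0,0],[6,-44,-131],30],[[0,0,0],[6,-44,-131],30]]'
python3 - <<'E'
from rig import *
import cv2
a=get_image("side")[140:290,170:360];b=get_image("scene")[125:255,190:350]
cv2.imwrite("pics/d4.png",cv2.resize(a,None,fx=4,fy=4,interpolation=2));cv2.imwrite("pics/s4.png",cv2.resize(b,None,fx=4,fy=4,interpolation=2))
E
```

```text
time: 3.4
eef_pos: [579.6, 102.6, 119.3]
ee_rot: [[-0.136, 0.991, -0.0], [0.991, 0.136, -0.0], [-0.0, -0.0, -1.0]]
wrist_force: [-0.3, -0.5, 0.7]
grip_width: 0.351
```

View pics/d4.png

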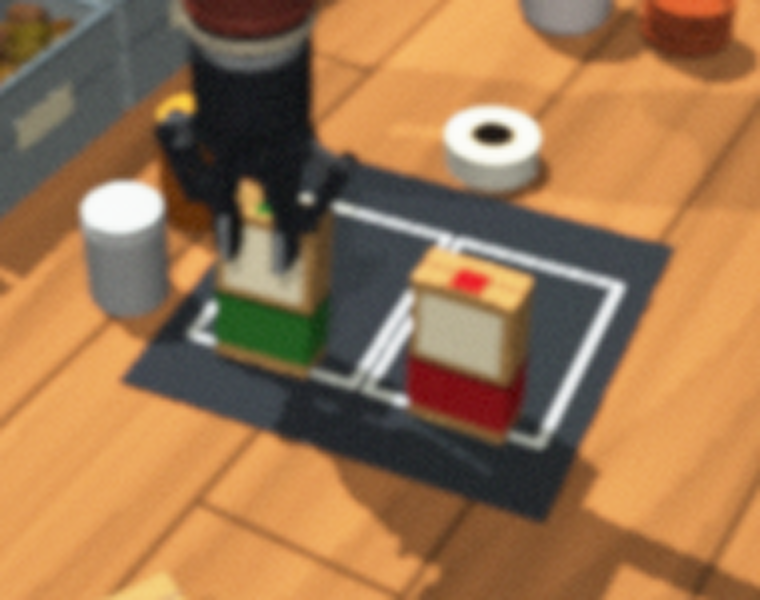

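View pics/s4.png

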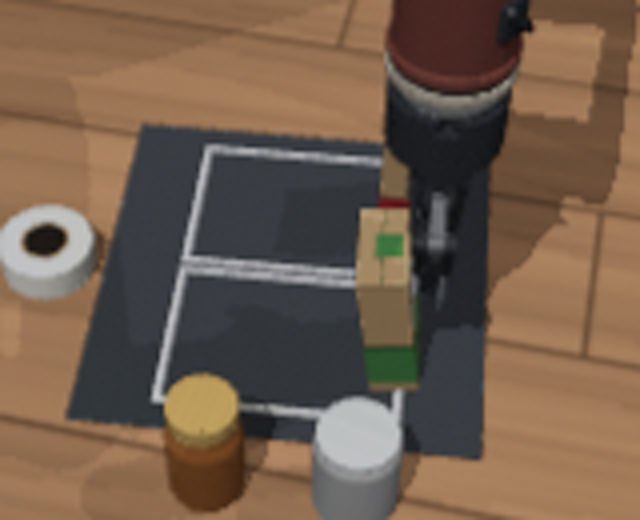

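Green is tilting on its foot edge with no sliding (foot still at the rear line). I'll continue past the balance point, then back away.

```bash
python3 -m jog '[[[0,0,0],[0.7,-5,0],30],[[0,0,0],[1.3,-9,0],30],[[0,0,0],[1.8,-13,0],30],[[0,0,0],[2.4,-17,0],30],[[0,0,0],[2.9,-21,0],30],[[0,0,0],[3.5,-25,0],30],[[0,0,0],[4.1,-29,0],30],[[0,0,0],[4.1,-29,0],30],[[0,0,0],[4.1,-29,0],30],[[0,0,0],[4.1,-29,50],30],[[0,0,0],[0,0,100],30],[[0,0,0],[-5,30,130],30],[[0,0,0],[-6,44,130],30],[[0,0,0],[-6,44,130],30]]'
python3 - <<'E'
from rig import *
import cv2
a=get_image("side")[140:290,170:360];b=get_image("scene")[125:255,190:350]
cv2.imwrite("pics/d5.png",cv2.resize(a,None,fx=4,fy=4,interpolation=2));cv2.imwrite("pics/s5.png",cv2.resize(b,None,fx=4,fy=4,interpolation=2))
cv2.imwrite("pics/w5.png",get_image("wrist"))
E
```

```text
time: 4.9
eef_pos: [573.8, 149.2, 250.7]
ee_rot: [[-0.14, 0.99, 0.003], [0.99, 0.14, 0.001], [0.0, 0.003, -1.0]]
wrist_force: [-0.0, 0.4, -0.3]
grip_width: 0.348
```

View pics/d5.png

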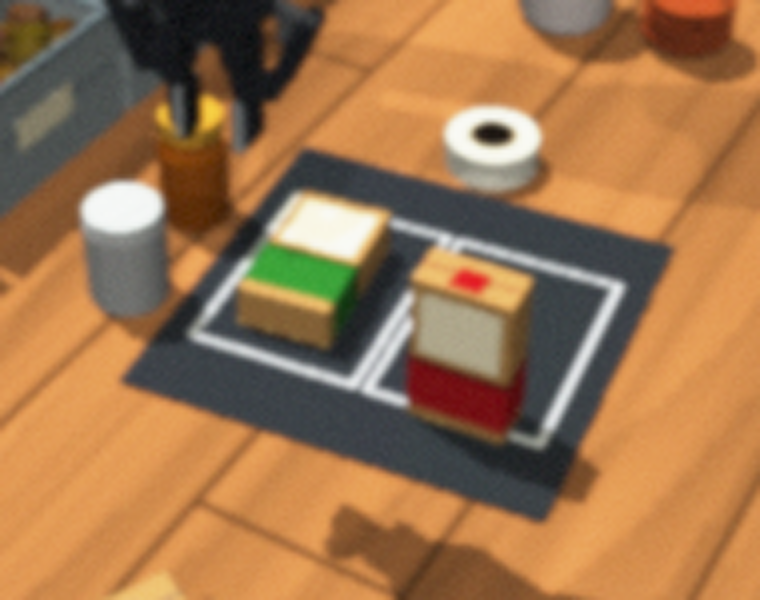

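View pics/s5.png

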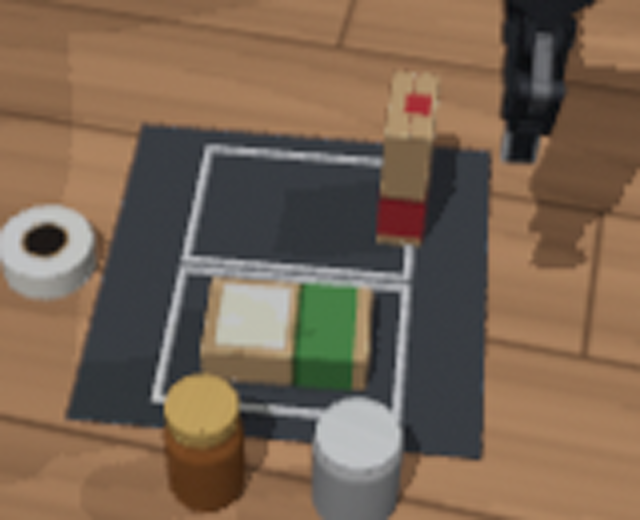

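View pics/w5.png

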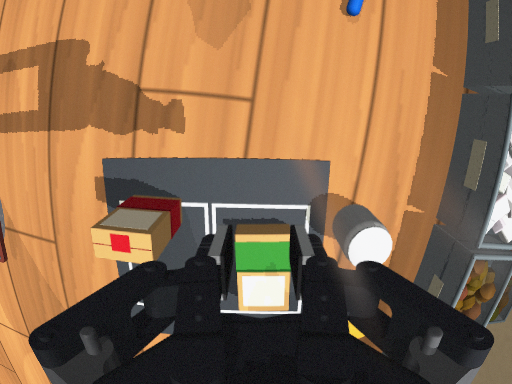

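Green is lying flat, panel up, inside frame A. Now red: move behind it at height, then push the same way.

```bash
python3 -m jog '[[[0,0,-0.045],[-46,-7,0],30],[[0,0,-0.045],[-94,-14,0],30],[[0,0,-0.045],[-140.5,-20,0],30],[[0,0,-0.045],[-140.5,-20,0],30],[[0,0,-0.045],[-140.5,-20,0],30],[[0,0,-0.045],[-140.5,-20,-50],30],[[0,0,-0.045],[-140.5,-20,-100],30],[[0,0,-0.045],[-140.5,-20,-130],30],[[0,0,-0.045],[-140.5,-20,-130],30],[[0,0,-0.045],[-139.5,-30,-130],30],[[0,0,-0.045],[-138.5,-40,-130],30],[[0,0,-0.045],[-138,-45,-130],30],[[0,0,-0.045],[-137.5,-50,-130],30],[[0,0,-0.045],[-137,-55,-130],30],[[0,0,-0.045],[-136.5,-60,-130],30],[[0,0,-0.045],[-136.1,-64,-130],30],[[0,0,-0.045],[-136.1,-64,-130],30]]'
python3 - <<'E'
from rig import *
import cv2
a=get_image("side")[140:290,170:360];b=get_image("scene")[125:255,190:350]
cv2.imwrite("pics/d6.png",cv2.resize(a,None,fx=4,fy=4,interpolation=2));cv2.imwrite("pics/s6.png",cv2.resize(b,None,fx=4,fy=4,interpolation=2))
E
```

```text
time: 6.75
eef_pos: [437.5, 82.7, 119.4]
ee_rot: [[-0.091, 0.996, 0.0], [0.996, 0.091, -0.0], [-0.0, 0.0, -1.0]]
wrist_force: [0.2, 0.9, -0.1]
grip_width: 0.348
```

View pics/d6.png

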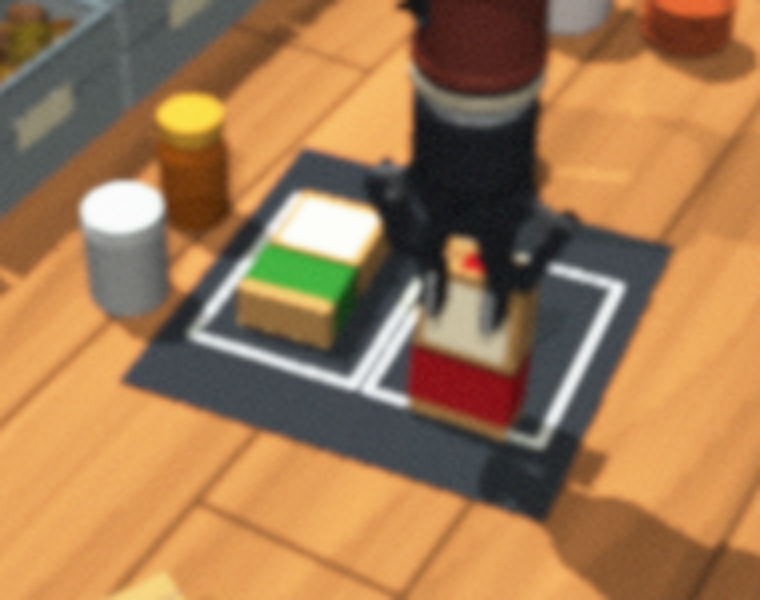

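View pics/s6.png

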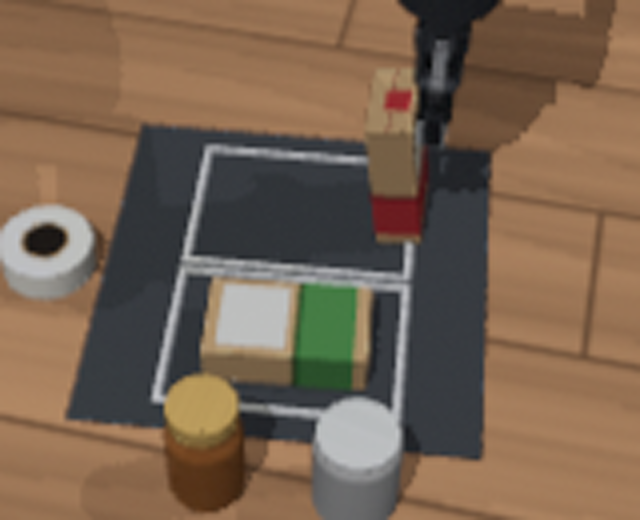

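Red is tilting cleanly too, about 8°. Continue.

```bash
python3 -m jog '[[[0,0,0],[0.5,-5,0],30],[[0,0,0],[0.9,-9,0],30],[[0,0,0],[1.3,-13,0],30],[[0,0,0],[1.7,-17,0],30],[[0,0,0],[2.1,-21,0],30],[[0,0,0],[2.5,-25,0],30],[[0,0,0],[2.9,-29,0],30],[[0,0,0],[2.9,-29,0],30],[[0,0,0],[2.9,-29,0],30],[[0,0,0],[2.9,-29,50],30],[[0,0,0],[0,0,100],30],[[0,0,0],[-3,40,130],30],[[0,0,0],[-6,80,130],30],[[0,0,0],[-6,100,130],30],[[0,0,0],[-6,100,130],30],[[0,0,0],[-6,100,130],30]]'
python3 - <<'E'
from rig import *
import cv2
S=get_image("scene");D=get_image("side");cv2.imwrite("pics/scene7.png",S)
a=D[140:290,170:360];b=S[125:255,190:350]
cv2.imwrite("pics/d7.png",cv2.resize(a,None,fx=4,fy=4,interpolation=2));cv2.imwrite("pics/s7.png",cv2.resize(b,None,fx=4,fy=4,interpolation=2))
E
```

```text
time: 8.45
eef_pos: [431.1, 183.2, 249.0]
ee_rot: [[-0.094, 0.996, -0.001], [0.996, 0.094, -0.001], [-0.001, -0.001, -1.0]]
wrist_force: [-0.3, 0.1, -0.3]
grip_width: 0.351
```

View pics/d7.png

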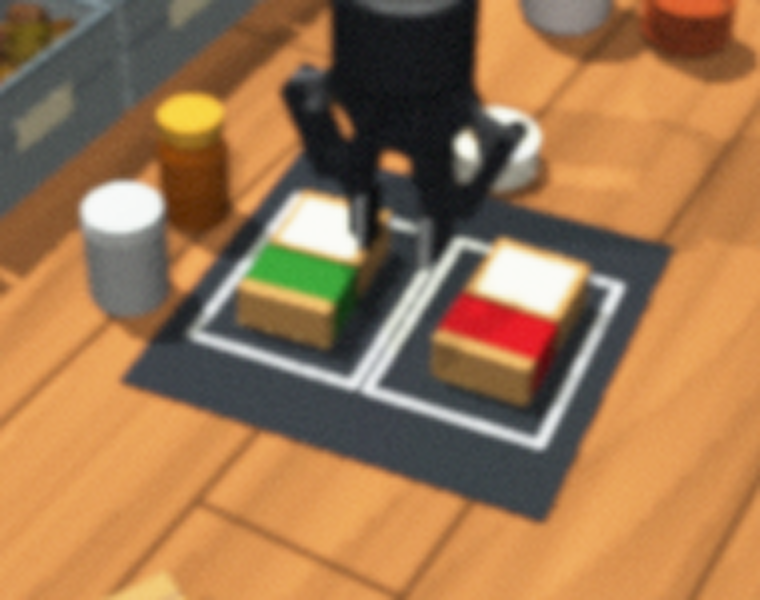

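View pics/s7.png

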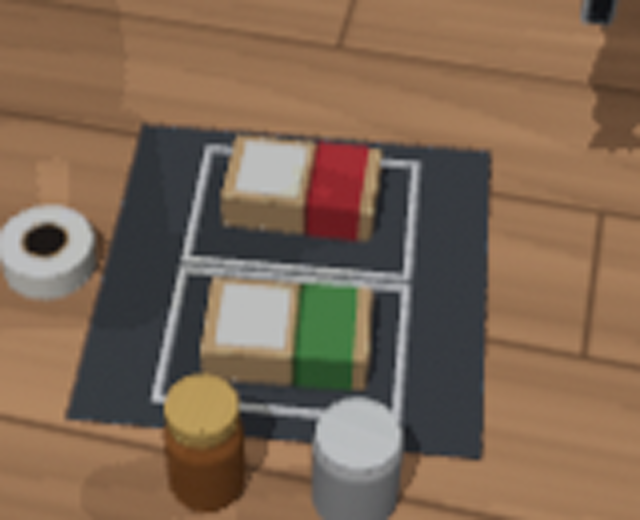

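View pics/scene7.png

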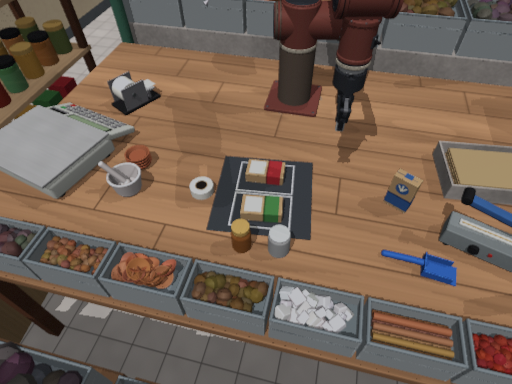

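Both are lying panel-up within their frames. I'll do a quick numeric check of the margins.

```bash
cat > b.py <<'E'
import fit
from fit import *
mp=np.array([520.5,-2.3,np.radians(-83.05)])
# lying box: x 0..120 from foot edge, y+-35, top z=38
def go(d):
    def r(p): return np.concatenate([(proj(n,W(p,[q[0] for q in l]))-(np.array([q[1] for q in l])/4+{"scene":(190,125),"side":(170,140)}[n])).ravel() for n,l in d.items()])
    s=least_squares(r,(450,50,-1.5),x_scale=(100,100,1));return s.x,np.sqrt((s.fun**2).mean())
w=35
G={"scene":[((120,-w,38),(211,277)),((0,-w,38),(373,289)),((120,w,38),(203,357)),((0,w,3),(366,389))],
"side":[((0,w,38),(240,288)),((0,-w,38),(332,316)),((0,w,3),(240,324)),((0,-w,3),(332,347)),((120,w,38),(300,191))]}
R={"scene":[((120,-w,38),(230,137)),((0,-w,38),(381,149)),((120,w,38),(222,198)),((0,w,3),(358,240))],
"side":[((0,w,38),(435,341)),((0,-w,38),(535,372)),((0,w,3),(434,372)),((0,-w,3),(530,405)),((120,w,38),(500,238)),((120,-w,38),(588,262))]}
for k,d,fy in(("green",G,67.5),("red",R,-67.5)):
    p,e=go(d);c=W(p,[(0,-w,3),(0,w,3),(120,w,3),(120,-w,3)])[:,:2]-mp[:2];a=mp[2]
    L=np.c_[c@[np.cos(a),np.sin(a)],c@[-np.sin(a),np.cos(a)]-fy]
    print(k,p,e,"\n",L.round(1),"limits 85,60")
E
python3 b.py
```

```text
green [581.25899117  68.20279206  -1.38175304] 0.7596776024785552 
 [[-60.3 -33.6]
 [-65.   36.3]
 [ 54.7  44.4]
 [ 59.5 -25.5]] limits 85,60
red [437.90566306  43.13294577  -1.46094917] 0.872110787190841 
 [[-55.5 -44. ]
 [-54.7  26. ]
 [ 65.3  24.6]
 [ 64.5 -45.4]] limits 85,60
```

All corners are at least 14 mm inside the lines.

```bash
python3 -c "
from rig import *
print(get_obs()['time'],job_done())"
```

```text
the job is handed in; nothing more can be done
8.55 None
```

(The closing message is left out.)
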